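# Set out the round-bottomed flasks on their cork rings

## Robot

A 6-joint arm with a two-finger parallel gripper is mounted at the origin on the work surface. World frame = base frame: x ahead of the robot, y to its left, z up, the work surface at z = 0. Lengths are in m, angles in rad, forces in N, time in s.
With the tool pointing down it reaches from about 0.35 to 0.85 m from the base axis. Payload 8.1 kg.
Tool frame: the origin (TCP) lies midway between the tips of the shut fingers; the grasp point (between the pads) lies 19 mm behind it; z points along the fingers, y is the direction in which the jaws open and shut (so a half turn about z gives the same grasp; the last joint's range is limited). The gripper opens to 93 mm and grips with 3 to 60 N. Pads are 15 mm wide; open, the fingers measure 128 mm over their backs; the gripper's body (75 mm by 188 mm) begins 65 mm behind the grasp point.
Start: joints at [1.189, 0.13, 1.488, -0, 1.523, -0.085], TCP at [0.175, 0.574, 0.219] pointing down, gripper open.
Joint ranges: [-2.96, 2.96], [-0.89, 2.26], [0.02, 2.5], [-1.34, 4.48], [0, 2.73], [-2.66, 2.66]. Speed limits (rad/s): [2.39, 2.39, 2.79, 3.14, 3.14, 3.14].

## Interface

Orientations are given as a rotation vector (axis times angle).
In Python, from plant import monitor, eyes, ticket gives the robot as it stands.
- The arm moves only by the tool send_rows, never from a script. Its argument "motion" is a list of rows, each a list of 2 entries, a list of its own where there are three numbers: the shift along the tool's x, y, z in m, then the turn about the tool's z in degrees. In form: [[[dx, dy, dz], twist], ...]. A call has 1 to 12 rows; each row is the pose to reach, as a shift and turn from the pose commanded when the call began, along the tool's axes at that moment; what a row does not reach only later rows make up. A row lasts 1/8 s, in which the tool goes at most 62.5 mm and 10.7 degrees, less where a joint would pass 70% of its speed; a pose out of reach is approached as far as the arm can. A call with a gripper value outside its range is refused whole. "jaw" is the finger opening in m, from 0 to 0.093, set as the call begins (left out, the last holds). The fingers move at their own pace and stop on an object; "squeeze" is the grip in N (left out, the last holds). Time passes only in rows, so rows that repeat a pose let the fingers close. It gives the time, the measured TCP pose, the force and the opening at its end, in the units of the state.
- monitor.read_state(): the state, without advancing time (a new reading comes with each control period).
- eyes.read_camera(name): name is "scene" or "top"; returns the picture (400x640x3 uint8, red, green, blue); there is no depth.
- eyes.camera_model(name): a dict with "mtx" (3x3 intrinsics, pixels), "cam_to_world" (4x4, takes a point from camera to world coordinates). Camera axes: x right, y down, z forward; pixel columns grow to the right and rows downward; lengths in m; the calibration is good to about 2 mm. A picture is of the moment at which its call begins. camera_model takes no time and is no camera call.
- ticket.close_job(): hands the job in, once; it reports no verdict.
The state is a dict: "t": time; "q": joint angles; "dq": joint speeds; "joint_torque": joint torques, N m; "tool_pos": TCP position; "orientation": TCP orientation; "force": force on the tool from outside, world axes, zero at the start; "wrist_torque": the same for the moment, N m; "opening": finger opening in m.
Only numpy, scipy, OpenCV 4.12 (cv2) and the standard library are available. Lean on these libraries where they do the work, as an engineer would, in place of code of your own. Each camera call takes 0.05 s, during which the arm holds its last target.

## Task

Set out the four open round-bottomed flasks for the next reactions: take each from the white rack and set it down gently, upright, on the cork ring of its size, the smallest flask on the smallest ring and so on up to the largest, with every ring flat on the bench. Leave the stoppered flask and the conical flask standing where they are in the rack. They are glass: drop or topple none.

Things in the scene. Friction and masses are not known exactly. Their poses are not given: they have to be found in the camera images.
- flask_25: the smallest of the four open round-bottomed clear glass flasks: a 41 mm ball, straight neck 18 mm across, dark open mouth, white stirring egg inside. Grip the neck with about 25 N. Origin: ball centre; z up the neck; mouth 54.5 mm above it. Starts upright in the rack, origin 41 mm above the bench; seated on its ring: 40 mm
- flask_50: the second smallest of the four open round-bottomed clear glass flasks: a 51 mm ball, straight neck 22 mm across, dark open mouth, white stirring egg inside. Grip the neck with about 25 N. Origin: ball centre; z up the neck; mouth 69.5 mm above it. Starts upright in the rack, origin 49 mm above the bench; seated on its ring: 48 mm
- flask_100: the second largest of the four open round-bottomed clear glass flasks: a 64 mm ball, straight neck 28 mm across, dark open mouth, white stirring egg inside. Grip the neck with about 25 N. Origin: ball centre; z up the neck; mouth 83.0 mm above it. Starts upright in the rack, origin 57 mm above the bench; seated on its ring: 52 mm
- flask_250: the largest of the four open round-bottomed clear glass flasks: a 85 mm ball, straight neck 33 mm across, dark open mouth, white stirring egg inside. Grip the neck with about 25 N. Origin: ball centre; z up the neck; mouth 97.5 mm above it. Starts upright in the rack, origin 69 mm above the bench; seated on its ring: 59 mm
- flask_stoppered: a round-bottomed flask like the second largest, but closed with a white stopper (34 mm disc with a raised bar); in the rack too. Origin: centre of the 64 mm ball, 57 mm above the bench; its top is 104 mm above the origin
- flask_conical: a conical flat-bottomed glass flask, 110 mm tall, base 66 mm, mouth 33 mm. Origin: centre of its underside, 30 mm above the bench. It stands on the rack: a fixed white plate 200 x 292 mm, top at 30 mm, two rows of three 34 mm holes 92 mm apart, filled by this and the five round flasks in any order
- ring_25: the smallest of the four cork flask rings, lying flat and loose on the bench: outside 64 mm, straight round bore 28 mm, 25 mm high. Origin: centre of its underside, on the bench; z up. The 41 mm ball of flask_25 rests on the bore's upper edge; set down 8 mm off it still rolls into the bore, but ends leaning by up to 0.4 rad
- ring_50: the second smallest of the four cork flask rings, lying flat and loose on the bench: outside 80 mm, straight round bore 36 mm, 30 mm high. Origin: centre of its underside, on the bench; z up. The 51 mm ball of flask_50 rests on the bore's upper edge; set down 8 mm off it still rolls into the bore, but ends leaning by up to 0.4 rad
- ring_100: the second largest of the four cork flask rings, lying flat and loose on the bench: outside 100 mm, straight round bore 46 mm, 30 mm high. Origin: centre of its underside, on the bench; z up. The 64 mm ball of flask_100 rests on the bore's upper edge; set down 8 mm off it still rolls into the bore, but ends leaning by up to 0.4 rad
- ring_250: the largest of the four cork flask rings, lying flat and loose on the bench: outside 125 mm, straight round bore 62 mm, 30 mm high. Origin: centre of its underside, on the bench; z up. The 85 mm ball of flask_250 rests on the bore's upper edge; set down 8 mm off it still rolls into the bore, but ends leaning by up to 0.4 rad
Mind the look-alikes: they are no part of the job. Leave any black or green look-alike of the ring_25 alone.

How it is judged:
By the outcome, as a careful person would: the job done as asked, in the order asked, and still so for the second after the job is handed in, with the robot touching nothing.
It also fails if it takes over 99 s, if anything falls off the work surface, if the arm or the gripper's body presses on something with over 40 N, if the wrist force passes 120 N, or if a joint passes its speed limit or range.

## Working session

There is one attempt and no reset: what is moved stays moved. The work goes in short steps, Python scripts to look and compute and a tool call to move; the robot and the scene stay as the last step left them, time stands still between calls to the robot, and variables do not carry over. Pictures are saved under pics/ and viewed, and the job is handed in when it is done.

Besides the shell and the picture viewer there is one more tool, called after "Emit:" as name([rows], argument=value, ...), one row to a line, values as JSON. send_rows: Moves the arm, as the interface text tells. Its arguments: {"type":"object","properties":{"motion":{"type":"array","items":{"type":"array"}},"jaw":{"type":"number"},"squeeze":{"type":"number"}},"required":["motion"]}

```bash
ls; mkdir -p pics
python3 - <<'E'
from plant import monitor, eyes, ticket
import cv2
print(monitor.read_state())
for n in ("scene","top"):
    im=eyes.read_camera(n); cv2.imwrite(f"pics/{n}0.png",im[:,:,::-1]); m=eyes.camera_model(n); print(m)
E
```

```text
pics
{'t': 0.0, 'q': array([ 1.18858325e+00,  1.31152133e-01,  1.48926545e+00, -3.42431645e-05,
        1.52301130e+00, -8.54488671e-02]), 'dq': array([-0.00030666, -0.00179742,  0.00113502, -0.00131312,  0.00012467,
        0.00172839]), 'joint_torque': array([ 8.32950154e-04, -5.59853053e+01, -4.91756701e+01,  7.68133882e-02,
        3.58642673e-02, -1.49918142e-04]), 'tool_pos': array([0.17526191, 0.57323546, 0.21760045]), 'orientation': array([-4.64386679e-01, -3.10668270e+00,  2.81794216e-03]), 'force': array([-0.4124448 ,  0.03884082,  0.10267555]), 'wrist_torque': array([-0.01581501,  0.02019955,  0.04350957]), 'opening': 0.09312144688408362}
{'mtx': array([[430.67033121,   0.        , 319.87045361],
       [  0.        , 430.67033121, 201.41281594],
       [  0.        ,   0.        ,   1.        ]]), 'cam_to_world': array([[-1.30423752e-02,  6.14711092e-01, -7.88644515e-01,
         1.29086167e+00],
       [ 9.99913396e-01,  6.63004525e-03, -1.13684723e-02,
        -9.01771961e-04],
       [-1.75957721e-03, -7.88724487e-01, -6.14744327e-01,
         7.29171786e-01],
       [ 0.00000000e+00,  0.00000000e+00,  0.00000000e+00,
         1.00000000e+00]])}
{'mtx': array([[364.22094214,   0.        , 315.83075914],
       [  0.        , 364.22094214, 201.45343264],
       [  0.        ,   0.        ,   1.        ]]), 'cam_to_world': array([[ 1.44237577e-03, -9.94737562e-01,  1.02445602e-01,
         3.45567325e-01],
       [-9.99872351e-01,  1.95545037e-04,  1.59763582e-02,
        -1.49535618e-02],
       [-1.59123164e-02, -1.02455569e-01, -9.94610303e-01,
         9.63235955e-01],
       [ 0.00000000e+00,  0.00000000e+00,  0.00000000e+00,
         1.00000000e+00]])}
```

View pics/scene0.png

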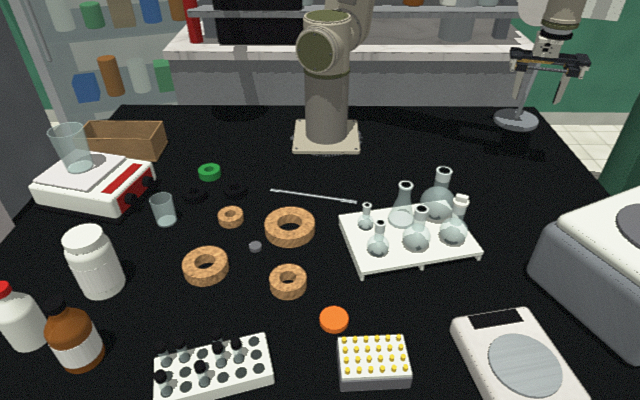

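View pics/top0.png

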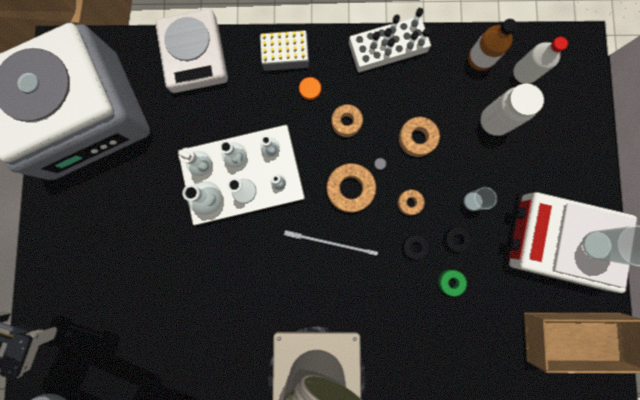

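Run:
```python
import cv2
a=cv2.imread("pics/top0.png")[110:240,165:315]; cv2.imwrite("pics/topz.png",cv2.resize(a,None,fx=5,fy=4.6,interpolation=cv2.INTER_CUBIC)[:600])
a=cv2.imread("pics/scene0.png")[155:285,330:490]; cv2.imwrite("pics/scz.png",cv2.resize(a,None,fx=5,fy=4.6,interpolation=cv2.INTER_CUBIC))
```

```text
(no output)
```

View pics/topz.png

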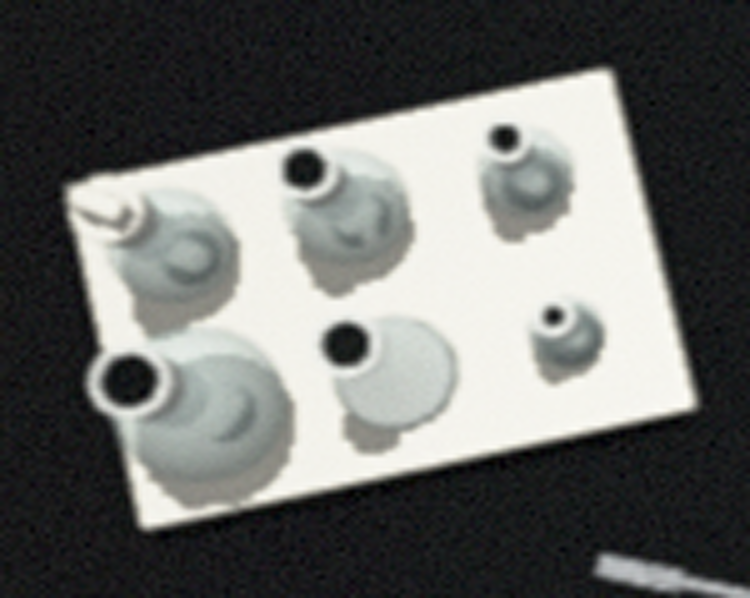

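View pics/scz.png

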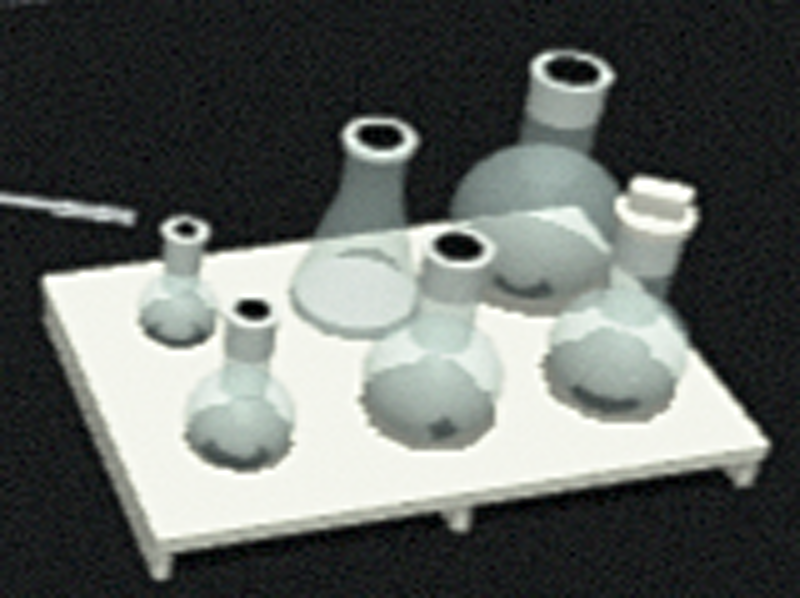

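```bash
cat > h.py <<'E'
import cv2,numpy as np
from plant import monitor,eyes,ticket
def ray(n,px):
    m=eyes.camera_model(n);K=m["mtx"];T=np.array(m["cam_to_world"])
    d=T[:3,:3]@np.linalg.solve(K,[px[0],px[1],1.]);return T[:3,3],d
def plane(n,px,z):
    o,d=ray(n,px);return o+d*(z-o[2])/d[2]
def tri(a,b):
    (o1,d1),(o2,d2)=ray("top",a),ray("scene",b)
    s=np.linalg.lstsq(np.c_[d1,-d2],o2-o1,rcond=None)[0]
    p,q=o1+s[0]*d1,o2+s[1]*d2;return (p+q)/2,np.linalg.norm(p-q)
def proj(n,p):
    m=eyes.camera_model(n);T=np.linalg.inv(m["cam_to_world"]);c=m["mtx"]@(T[:3,:3]@np.array(p)+T[:3,3]);return c[:2]/c[2]
def blobs(mask,lo,hi):
    n,l,s,c=cv2.connectedComponentsWithStats(mask.astype(np.uint8));return [(c[i].round(2),s[i][4],s[i][:4]) for i in range(1,n) if lo<=s[i][4]<=hi]
E
python3 - <<'E'
from h import *
for n,box in (("top",(165,110,315,240)),("scene",(330,155,490,285))):
    im=cv2.imread(f"pics/{n}0.png"); g=im.max(2)
    x0,y0,x1,y1=box
    m=np.zeros(g.shape,bool); m[y0:y1,x0:x1]=g[y0:y1,x0:x1]<60
    print(n,"dark"); 
    for b in blobs(m,4,150): 
        print(b[0],b[1],b[2][2:])
    hsv=cv2.cvtColor(im,cv2.COLOR_BGR2HSV)
    o=(hsv[...,0]>5)&(hsv[...,0]<22)&(hsv[...,1]>80)&(hsv[...,2]>90)
    o=cv2.morphologyEx(o.astype(np.uint8),cv2.MORPH_CLOSE,np.ones((2,2)))
    cs,h=cv2.findContours(o,cv2.RETR_CCOMP,cv2.CHAIN_APPROX_NONE)
    for i,c in enumerate(cs):
        if h[0][i][3]<0 and cv2.contourArea(c)>250:
            k=h[0][i][2]
            inn=[]
            while k>=0: inn.append(cs[k]);k=h[0][k][0]
            if not inn: continue
            inn=max(inn,key=cv2.contourArea)
            f=lambda c:(cv2.moments(c)["m10"]/cv2.moments(c)["m00"],cv2.moments(c)["m01"]/cv2.moments(c)["m00"])
            if cv2.contourArea(inn)<15: continue
            po,pi=f(c),f(inn)
            print("ring",np.round(po,1),cv2.contourArea(c),np.round(pi,1),cv2.contourArea(inn),cv2.boundingRect(c)[2:],plane(n,po,.015).round(4),plane(n,pi,.015).round(4))
E
```

```text
top dark
[265.5 139.5] 12 [4 4]
[225.5  146.29] 34 [6 7]
[233.83 184.57] 47 [7 8]
[190.48 192.44] 73 [10 10]
ring [412.1 202.8] 500.0 [412.  202.8] 75.5 (27, 26) [ 0.4397 -0.2505  0.015 ] [ 0.4397 -0.2503  0.015 ]
ring [351.9 188.2] 1835.5 [351.7 188.4] 413.0 (49, 49) [ 0.4782 -0.0944  0.015 ] [ 0.4778 -0.0938  0.015 ]
ring [420.2 136.8] 1183.5 [419.7 136.9] 181.0 (40, 40) [ 0.6158 -0.2766  0.015 ] [ 0.6154 -0.2752  0.015 ]
ring [347.7 120.5] 745.0 [347.6 120.9] 106.5 (32, 32) [ 0.6609 -0.0847  0.015 ] [ 0.6598 -0.0844  0.015 ]
scene dark
[444.25 169.97] 36 [9 5]
[405.57 184.29] 28 [8 5]
[367.  204.5] 6 [3 2]
[421.27 208.15] 33 [8 5]
[380.14 221.93] 14 [5 3]
ring [288.5 282.2] 1076.5 [288.5 282. ] 37.0 (38, 37) [ 0.6612 -0.0786  0.015 ] [ 0.6606 -0.0786  0.015 ]
ring [205.9 266.5] 1469.0 [205.6 266.3] 70.0 (46, 42) [ 0.6169 -0.2687  0.015 ] [ 0.6162 -0.2694  0.015 ]
ring [290.2 227.5] 1654.5 [290.2 227. ] 124.0 (51, 42) [ 0.4816 -0.087   0.015 ] [ 0.4797 -0.0872  0.015 ]
```

```bash
python3 - <<'E'
from h import *
d={"25":((275.3,173.0),(367,204.5),.0955),"50":((265.5,139.5),(380.14,221.93),.1185),"100":((225.5,146.3),(421.27,208.15),.140),"250":((190.5,192.4),(444.25,169.97),.1665),"con":((233.83,184.57),(405.57,184.29),.140)}
P={}
for k,(a,b,z) in d.items():
    p,r=tri(a,b);P[k]=plane("top",a,z)
    print(k,plane("top",a,z).round(4),plane("scene",b,z).round(4),p.round(4),r.round(4))
for a,b in (("25","50"),("con","100"),("25","con"),("con","250"),("50","100")): print(a,b,np.linalg.norm(P[a]-P[b])*1000, (P[a]-P[b])[:2].round(4))
# base plate
for n in("top","scene"): print(n,[proj(n,(x,y,0.0)).round(1).tolist() for x,y in((.1,.1),(.1,-.1),(0,0))], proj(n,monitor.read_state()["tool_pos"]).round(1))
E
python3 - <<'E'
import cv2
a=cv2.imread("pics/scene0.png")[30:140,480:620]; cv2.imwrite("pics/gz.png",cv2.resize(a,None,fx=5,fy=5,interpolation=cv2.INTER_CUBIC))
a=cv2.imread("pics/top0.png")[310:400,250:380]; cv2.imwrite("pics/bz.png",cv2.resize(a,None,fx=6,fy=6,interpolation=cv2.INTER_CUBIC))
E
```

```text
25 [0.5042 0.0971 0.0955] [0.4886 0.0993 0.0955] [0.5023 0.0967 0.1062] 0.0018
50 [0.5808 0.1186 0.1185] [0.5785 0.1197 0.1185] [0.5804 0.1189 0.12  ] 0.0011
100 [0.5589 0.2079 0.14  ] [0.5565 0.2096 0.14  ] [0.5586 0.2082 0.1415] 0.0015
250 [0.4479 0.2758 0.1665] [0.4461 0.2785 0.1665] [0.4479 0.2768 0.1674] 0.0024
con [0.4693 0.1863 0.14  ] [0.4676 0.1882 0.14  ] [0.4692 0.1869 0.141 ] 0.0018
25 50 82.79235531625018 [-0.0766 -0.0214]
con 100 92.18475623903839 [-0.0896 -0.0216]
25 con 105.54292746819132 [ 0.0349 -0.0891]
con 250 95.79300794787781 [ 0.0214 -0.0895]
50 100 94.39802766687671 [ 0.0218 -0.0893]
top [[276.9, 335.1], [354.9, 335.5], [315.8, 376.1]] [ 29.5 323.6]
scene [[356.4, 152.9], [294.4, 152.5], [325.5, 137.3]] [533.7 100.4]
```

View pics/gz.png

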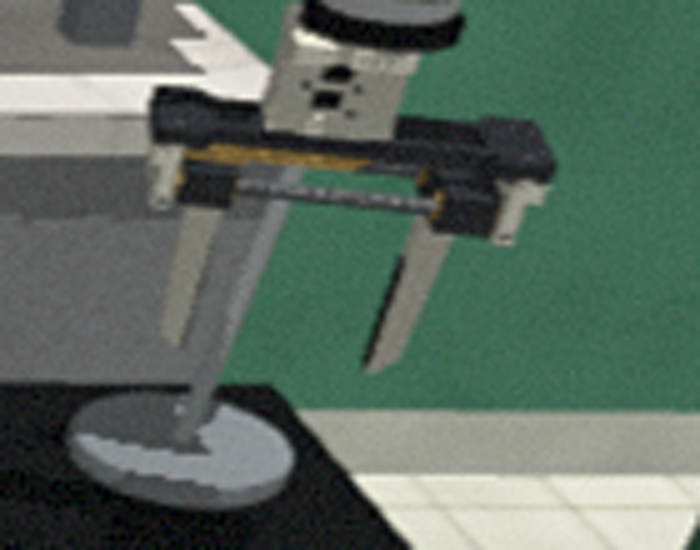

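Run:
```python
from h import *
def cen(n,f,lo,hi,box):
    im=cv2.imread(f"pics/{n}0.png").astype(int); m=np.zeros(im.shape[:2],bool);x0,y0,x1,y1=box
    m[y0:y1,x0:x1]=f(im[y0:y1,x0:x1,0],im[y0:y1,x0:x1,1],im[y0:y1,x0:x1,2]);return blobs(m,lo,hi)
org=lambda b,g,r:(r>180)&(b<70)&(g<150)
grn=lambda b,g,r:(g>r+40)&(g>b+20)
gry=lambda b,g,r:(abs(r-g)<20)&(r>70)
whi=lambda b,g,r:(r>150)&(b>140)
for nm,f,bt,bs,z in(("cap",org,(290,70,330,110),(310,300,360,340),.01),("green",grn,(430,260,480,300),(190,160,225,185),.0125),("grey",gry,(370,155,390,172),(245,238,265,255),.006)):
    for n,b in(("top",bt),("scene",bs)):
        for q in cen(n,f,15,2000,b): print(nm,n,q,plane(n,q[0],z).round(4))
# rack corners
for n,b in(("top",(170,115,310,230)),("scene",(330,190,490,285))):
    im=cv2.imread(f"pics/{n}0.png");m=np.zeros(im.shape[:2],np.uint8);x0,y0,x1,y1=b
    m[y0:y1,x0:x1]=(im[y0:y1,x0:x1].min(2)>70)
    m=cv2.morphologyEx(m,cv2.MORPH_OPEN,np.ones((3,3)))
    c=max(cv2.findContours(m,0,1)[0],key=cv2.contourArea)
    a=cv2.approxPolyDP(c,6,True)[:,0]
    print(n,[(p.tolist(),plane(n,p,.03).round(4)[:2].tolist()) for p in a])
print(cen("top",lambda b,g,r:(r<60),3,100,(265,165,290,185)))
```

```text
cap top (array([309.73,  87.4 ]), np.int32(339), array([300,  78,  21,  20], dtype=int32)) [0.7556 0.0174 0.01  ]
cap scene (array([333.55, 317.89]), np.int32(550), array([320, 306,  28,  27], dtype=int32)) [0.75   0.0184 0.01  ]
green top (array([452.56, 282.56]), np.int32(537), array([439, 270,  28,  27], dtype=int32)) [ 0.2355 -0.3488  0.0125]
green scene (array([208.82, 171.69]), np.int32(349), array([198, 163,  22,  19], dtype=int32)) [ 0.2313 -0.3461  0.0125]
grey top (array([379.8 , 163.28]), np.int32(109), array([374, 158,  12,  12], dtype=int32)) [ 0.5463 -0.1698  0.006 ]
grey scene (array([254.73, 245.87]), np.int32(115), array([249, 241,  13,  11], dtype=int32)) [ 0.5393 -0.1692  0.006 ]
top [([287, 125], [0.6443, 0.0764]), ([178, 150], [0.5778, 0.3628]), ([193, 224], [0.3834, 0.3161]), ([304, 198], [0.4507, 0.0306])]
scene [([338, 215], [0.4495, 0.0329]), ([360, 280], [0.6665, 0.0756]), ([483, 253], [0.5818, 0.3617]), ([462, 220], [0.4657, 0.3425]), ([465, 194], [0.3572, 0.3773]), ([426, 190], [0.3401, 0.2754]), ([411, 204], [0.4024, 0.225]), ([409, 190], [0.3406, 0.229]), ([399, 190], [0.3409, 0.2017]), ([392, 207], [0.4155, 0.1737]), ([371, 210], [0.4284, 0.1182]), ([363, 202], [0.3952, 0.0999]), ([361, 211], [0.4328, 0.0923])]
[(array([275.5, 178.5]), np.int32(4), array([275, 178,   2,   2], dtype=int32))]
```

Run:
```python
from h import *
for n,bx in(("top",[(395,187,430,220),(320,158,385,215),(395,112,445,163),(328,100,368,142)]),("scene",[(215,202,247,230),(262,205,318,248),(180,244,232,288),(266,262,310,302)])):
    im=cv2.imread(f"pics/{n}0.png")
    for x0,y0,x1,y1 in bx:
        m=np.zeros(im.shape[:2],np.uint8);c=im[y0:y1,x0:x1].astype(int)
        m[y0:y1,x0:x1]=c[...,2]>c[...,0]+22
        k=max(cv2.findContours(m,0,1)[0],key=cv2.contourArea)
        h=cv2.convexHull(k);(cx,cy),(r1,r2),_=cv2.fitEllipse(h)
        M=cv2.moments(h);p=(M["m10"]/M["m00"],M["m01"]/M["m00"])
        print(n,cv2.boundingRect(k),np.round(p,1),np.round((cx,cy),1),plane(n,p,.015).round(4))
a=cv2.imread("pics/scene0.png")[195:305,170:320]; cv2.imwrite("pics/r1.png",cv2.resize(a,None,fx=5,fy=5,interpolation=cv2.INTER_CUBIC))
```

```text
top (397, 189, 28, 27) [410.7 201.9] [410.7 201.9] [ 0.4421 -0.247   0.015 ]
top (326, 163, 51, 50) [350.9 187.4] [350.8 187.3] [ 0.4804 -0.0916  0.015 ]
top (398, 116, 43, 41) [419.  136.1] [419.  136.1] [ 0.6175 -0.2733  0.015 ]
top (331, 104, 33, 33) [346.6 119.9] [346.5 119.9] [ 0.6626 -0.0817  0.015 ]
scene (217, 205, 27, 24) [230.2 216.5] [230.3 216.4] [ 0.4404 -0.2449  0.015 ]
scene (264, 206, 51, 42) [289.2 226.5] [289.3 226.5] [ 0.4778 -0.0898  0.015 ]
scene (181, 245, 48, 42) [205.  265.5] [204.9 265.6] [ 0.6138 -0.2714  0.015 ]
scene (268, 263, 39, 38) [287.5 281.2] [287.6 281.1] [ 0.6583 -0.081   0.015 ]
```

View pics/r1.png

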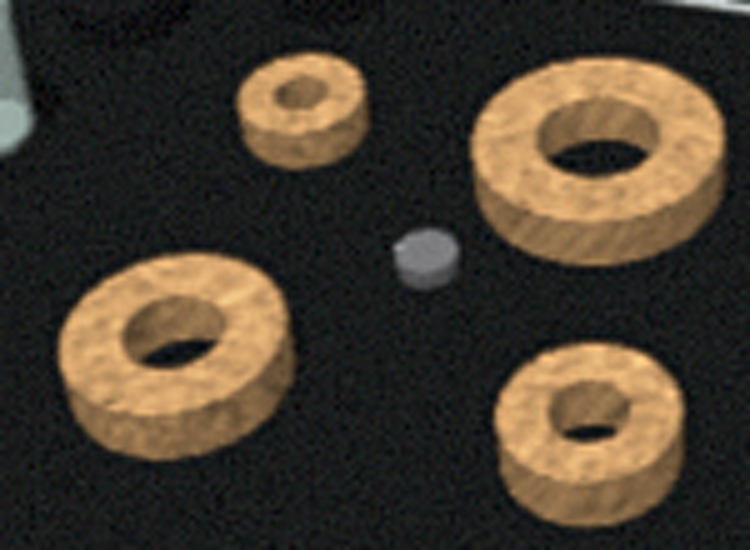

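```bash
cat >> h.py <<'E'
from scipy.spatial.transform import Rotation as R
def go(*ts):
    s=monitor.read_state();r=R.from_rotvec(s["orientation"]).as_matrix()
    print("t",round(s["t"],2),"pos",np.round(s["tool_pos"],4),"F",np.round(s["force"],1),"jawdir",r[:2,1].round(3),"zdir",r[:,2].round(3),"op",round(s["opening"],4),"q6",s["q"][[0,5]].round(2))
    for t in ts: print(t,"->",(r.T@(np.array(t)-s["tool_pos"])).round(4))
E
python3 -c "
from h import *
print(plane('top',(275.5,178.5),.0955))
go((.4905,.0975,.18),(.4905,.0975,.067))"
```

```text
[0.49069695 0.09648908 0.0955    ]
t 0.1 pos [0.1753 0.5733 0.2177] F [-0.1  0.3 -0.6] jawdir [0.292 0.956] zdir [-0.001 -0.002 -1.   ] op 0.093 q6 [ 1.19 -0.09]
(0.4905, 0.0975, 0.18) -> [-0.4406 -0.3628  0.0382]
(0.4905, 0.0975, 0.067) -> [-0.4406 -0.3626  0.1512]
```

Emit:
send_rows([
  [[-0.02, -0.016, 0], 0],
  [[-0.06, -0.049, 0], 0],
  [[-0.104, -0.086, 0], 0],
  [[-0.15, -0.123, 0], 0],
  [[-0.196, -0.161, 0], 0],
  [[-0.242, -0.199, 0], 0],
  [[-0.288, -0.237, 0], 0],
  [[-0.334, -0.275, 0], 0],
  [[-0.38, -0.313, 0], 0],
  [[-0.416, -0.342, 0.01], 0],
  [[-0.436, -0.359, 0.03], 0],
  [[-0.4405, -0.3628, 0.038], 0],
], jaw=0.05)

```text
t: 1.6
tool_pos: [0.4902, 0.0965, 0.1789]
orientation: [-0.468, -3.104, 0.001]
force: [-0.7, 1.3, -0.3]
opening: 0.05
```

```bash
python3 -c "
from h import *
cv2.imwrite('pics/s1.png',eyes.read_camera('scene')[:,:,::-1])
go((.4905,.0975,.18),(.4905,.0975,.067))
cv2.imwrite('pics/s1z.png',cv2.resize(cv2.imread('pics/s1.png')[80:290,330:500],None,fx=3.5,fy=2.8,interpolation=2))"
```

```text
t 1.65 pos [0.4898 0.0969 0.1783] F [-0.1 -0.3 -1.2] jawdir [0.294 0.956] zdir [-0.003 -0.    -1.   ] op 0.0498 q6 [ 0.09 -1.18]
(0.4905, 0.0975, 0.18) -> [-0.0005  0.0008 -0.0017]
(0.4905, 0.0975, 0.067) -> [-0.0008  0.0009  0.1113]
```

View pics/s1z.png

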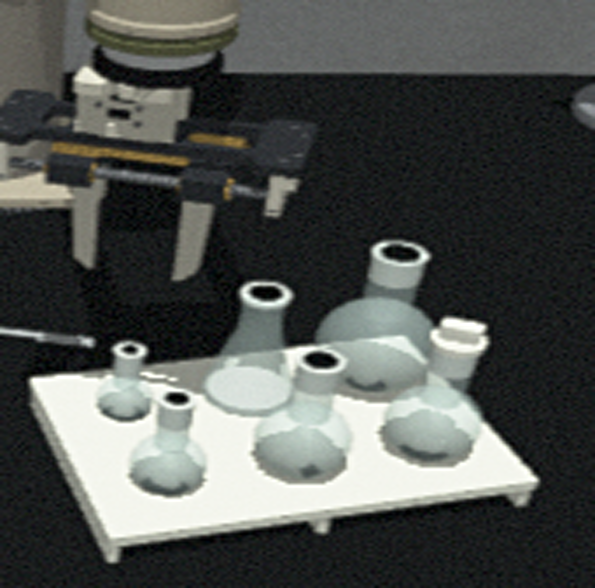

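Emit:
send_rows([
  [[0, 0, 0.015], 0],
  [[0, 0, 0.035], 0],
  [[-0.0005, 0.0005, 0.055], 0],
  [[-0.0005, 0.0005, 0.075], 0],
  [[-0.0005, 0.0005, 0.093], 0],
  [[-0.0005, 0.0005, 0.105], 0],
  [[-0.0005, 0.0005, 0.111], 0],
  [[-0.0005, 0.0005, 0.111], 0],
])

```text
t: 2.65
tool_pos: [0.4911, 0.0984, 0.0695]
orientation: [-0.464, -3.107, 0.0]
force: [-0.5, 1.1, 0.4]
opening: 0.0497
```

```bash
python3 -c "
from h import *
cv2.imwrite('pics/s2.png',eyes.read_camera('scene')[:,:,::-1])
go((.4905,.0975,.067))
cv2.imwrite('pics/s2z.png',cv2.resize(cv2.imread('pics/s2.png')[130:290,330:470],None,fx=4,fy=3.6,interpolation=2))"
```

```text
t 2.7 pos [0.4915 0.0984 0.07  ] F [ 0.1 -0.6  0.3] jawdir [0.293 0.956] zdir [ 0.  0. -1.] op 0.0499 q6 [ 0.1  -1.18]
(0.4905, 0.0975, 0.067) -> [ 0.0007 -0.0011  0.003 ]
```

View pics/s2z.png

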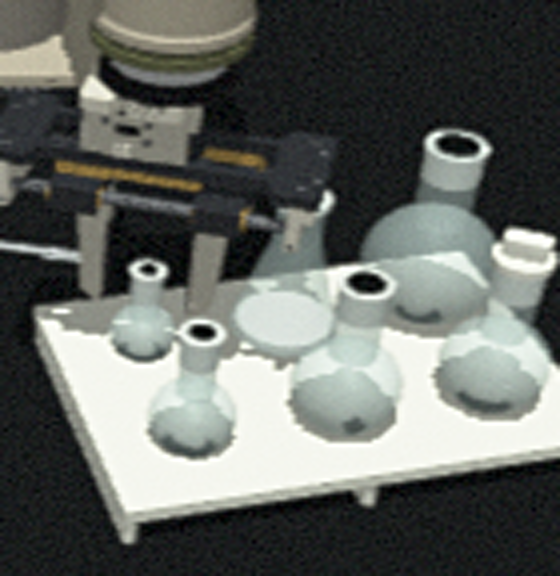

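Emit:
send_rows([
  [[0, 0, 0], 0],
  [[0, 0, 0], 0],
  [[0, 0, 0], 0],
  [[0, 0, 0], 0],
  [[0, 0, 0], 0],
  [[0, 0, 0], 0],
], jaw=0.0, squeeze=25)

```text
t: 3.45
tool_pos: [0.4913, 0.0983, 0.0697]
orientation: [0.464, 3.107, -0.0]
force: [0.5, -1.1, 1.2]
opening: 0.0177
```

```bash
python3 -c "
from h import *
go((.4412,-.246,.19),(.4412,-.246,.068))"
```

```text
t 3.45 pos [0.4913 0.0983 0.0697] F [ 0.5 -1.1  1.2] jawdir [0.292 0.956] zdir [ 0. -0. -1.] op 0.0177 q6 [ 0.1  -1.18]
(0.4412, -0.246, 0.19) -> [-0.0528 -0.3439 -0.1202]
(0.4412, -0.246, 0.068) -> [-0.0528 -0.3439  0.0018]
```

Emit:
send_rows([
  [[0, 0, -0.01], 0],
  [[0, 0, -0.03], 0],
  [[0, 0, -0.055], 0],
  [[-0.003, -0.02, -0.07], 0],
  [[-0.008, -0.055, -0.07], 0],
  [[-0.015, -0.1, -0.07], 0],
  [[-0.023, -0.15, -0.07], 0],
  [[-0.031, -0.2, -0.07], 0],
  [[-0.039, -0.25, -0.07], 0],
  [[-0.046, -0.3, -0.07], 0],
  [[-0.051, -0.333, -0.07], 0],
  [[-0.053, -0.344, -0.065], 0],
])

```text
t: 4.95
tool_pos: [0.4413, -0.248, 0.1355]
orientation: [0.468, 3.105, -0.001]
force: [1.4, 0.3, -0.2]
opening: 0.0173
```

Emit:
send_rows([
  [[0, 0, 0.02], 0],
  [[0, 0, 0.035], 0],
  [[0, 0, 0.035], 0],
])

```text
t: 5.32
tool_pos: [0.4404, -0.2446, 0.098]
orientation: [-0.463, -3.104, -0.003]
force: [0.3, 0.4, -0.1]
opening: 0.0175
```

```bash
cat >> h.py <<'E'
def snap(k,bt,bs):
    for n,b in(("top",bt),("scene",bs)):
        im=eyes.read_camera(n)[:,:,::-1];cv2.imwrite(f"pics/{n}{k}.png",im);x0,y0,x1,y1=b
        f=min(780/(x1-x0),580/(y1-y0),6);cv2.imwrite(f"pics/{n}{k}z.png",cv2.resize(im[y0:y1,x0:x1],None,fx=f,fy=f,interpolation=2));print(n,"f",round(f,2))
E
python3 -c "
from h import *
go((.4412,-.246,.0687))
snap(3,(370,150,460,240),(180,130,280,240))"
```

```text
t 5.33 pos [ 0.4404 -0.2446  0.098 ] F [ 0.3  0.4 -0.1] jawdir [0.292 0.957] zdir [-0.003  0.002 -1.   ] op 0.0175 q6 [-0.61 -1.88]
(0.4412, -0.246, 0.0687) -> [-0.0013 -0.0011  0.0293]
top f 6
scene f 5.27
```

View pics/top3z.png

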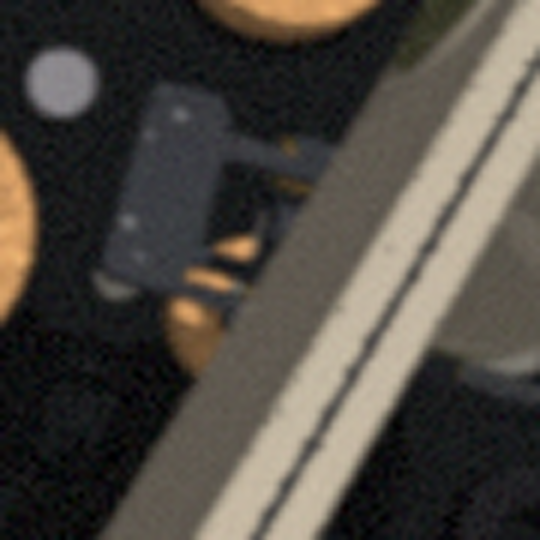

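View pics/scene3z.png

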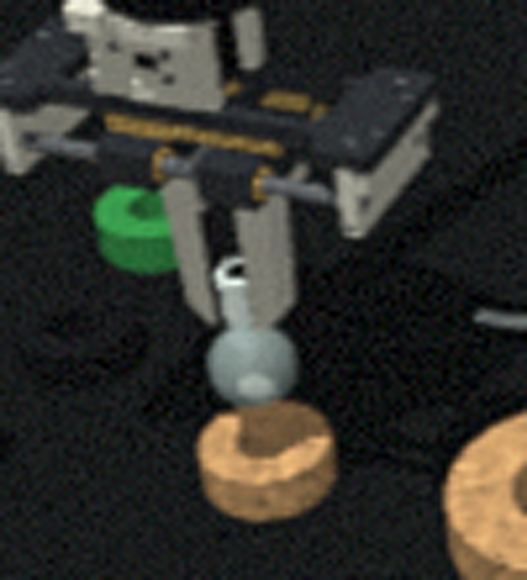

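```bash
python3 -c "
from h import *
for x,y in((.4404,-.2446),(.4412,-.246)):
  print(proj('scene',(x,y,.0693)),proj('scene',(x,y,.1238)))
im=cv2.imread('pics/scene3.png')[170:212,210:250]
cv2.imwrite('pics/q.png',cv2.resize(im,None,fx=14,fy=14,interpolation=2))
go()"
```

```text
[227.51179609 199.83764798] [224.51299106 182.08249181]
[226.89597027 200.02941453] [223.87565684 182.26995741]
t 5.42 pos [ 0.4415 -0.2456  0.0998] F [-0.8  1.1  0.6] jawdir [0.292 0.957] zdir [-0.  0. -1.] op 0.0172 q6 [-0.61 -1.88]
```

View pics/q.png

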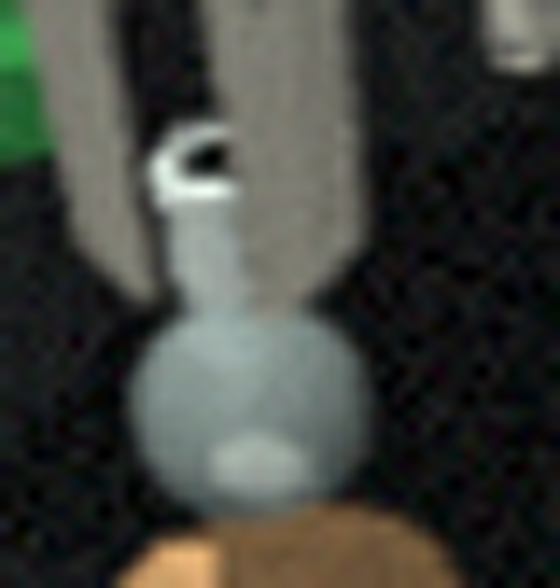

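Emit:
send_rows([
  [[-0.0014, -0.001, 0.01], 0],
  [[-0.0014, -0.001, 0.02], 0],
  [[-0.0014, -0.001, 0.025], 0],
  [[-0.0014, -0.001, 0.028], 0],
  [[-0.0014, -0.001, 0.029], 0],
  [[-0.0014, -0.001, 0.029], 0],
])

```text
t: 6.18
tool_pos: [0.4424, -0.2476, 0.0708]
orientation: [0.465, 3.107, -0.0]
force: [-0.1, -0.2, -1.2]
opening: 0.0174
```

```bash
python3 -c "
from h import *
go((.4424,-.247,.0687))
snap(4,(370,150,460,240),(180,150,280,240))
go()"
```

```text
t 6.17 pos [ 0.4424 -0.2476  0.0708] F [-0.1 -0.2 -1.2] jawdir [0.293 0.956] zdir [ 0. -0. -1.] op 0.0174 q6 [-0.61 -1.89]
(0.4424, -0.247, 0.0687) -> [0.0002 0.0005 0.0021]
top f 6
scene f 6
t 6.28 pos [ 0.4425 -0.2476  0.0709] F [ 0.4  0.2 -0.9] jawdir [0.292 0.956] zdir [ 0. -0. -1.] op 0.0174 q6 [-0.61 -1.89]
```

View pics/scene4z.png

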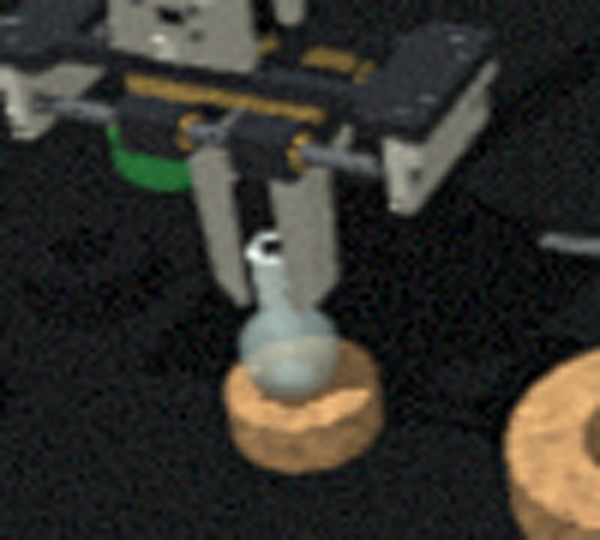

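```bash
python3 -c "
from h import *
im=cv2.imread('pics/scene4.png').astype(int)
print(proj('scene',(.4404,-.2449,.0421)), proj('scene',(.4404,-.2449,.0966)))
c=im[195:235,205:255];m=(c[...,2]>c[...,0]+22).astype(np.uint8);print(cv2.boundingRect(m))
k=max(cv2.findContours(m,0,1)[0],key=cv2.contourArea);M=cv2.moments(cv2.convexHull(k));print(M['m10']/M['m00']+205)
cv2.imwrite('pics/q2.png',cv2.resize(cv2.imread('pics/scene4.png')[185:232,205:250],None,fx=12,fy=12,interpolation=2))
"
```

```text
[228.82224764 208.29200854] [225.91197997 191.08299388]
(12, 12, 27, 22)
230.16666666666666
```

View pics/q2.png

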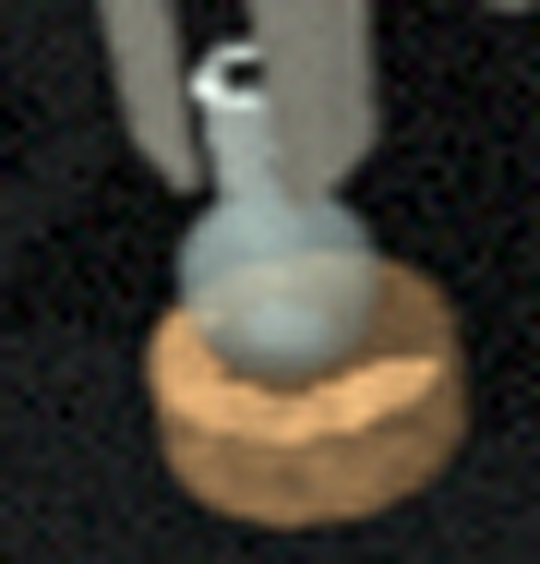

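Emit:
send_rows([
  [[0.0005, 0.0015, 0], 0],
  [[0.0005, 0.0015, 0.001], 0],
  [[0.0005, 0.0015, 0.002], 0],
  [[0.0005, 0.0015, 0.0025], 0],
])

```text
t: 6.78
tool_pos: [0.4426, -0.2461, 0.0686]
orientation: [0.464, 3.106, -0.001]
force: [-0.2, 0.5, 5.4]
opening: 0.0172
```

```bash
python3 -c "
from h import *
go()"
```

```text
t 6.78 pos [ 0.4426 -0.2461  0.0686] F [-0.2  0.5  5.4] jawdir [0.292 0.956] zdir [ 0.001 -0.001 -1.   ] op 0.0172 q6 [-0.61 -1.88]
```

Emit:
send_rows([
  [[0, 0, 0], 0],
  [[0, 0, 0], 0],
  [[0, 0, 0], 0],
  [[0, 0, 0], 0],
], jaw=0.05)

```text
t: 7.28
tool_pos: [0.4422, -0.2459, 0.0681]
orientation: [-0.464, -3.107, -0.0]
force: [-0.3, -0.1, -0.8]
opening: 0.0492
```

Emit:
send_rows([
  [[0, 0, -0.01], 0],
  [[0, 0, -0.03], 0],
  [[0, 0, -0.06], 0],
  [[0, 0, -0.1], 0],
  [[0, 0, -0.13], 0],
])

```text
t: 7.9
tool_pos: [0.4428, -0.2462, 0.2009]
orientation: [0.464, 3.105, -0.002]
force: [0.1, -0.6, -0.6]
opening: 0.05
```

```bash
python3 -c "
from h import *
snap(5,(370,150,460,240),(180,130,280,240))
go((.5805,.1187,.2),(.5805,.1187,.083))"
```

```text
top f 6
scene f 5.27
t 8.0 pos [ 0.4444 -0.2473  0.2033] F [0.4 0.1 0.2] jawdir [0.292 0.956] zdir [ 0.006 -0.004 -1.   ] op 0.0498 q6 [-0.61 -1.88]
(0.5805, 0.1187, 0.2) -> [-0.0231  0.3899  0.0025]
(0.5805, 0.1187, 0.083) -> [-0.0222  0.3901  0.1195]
```

View pics/scene5z.png

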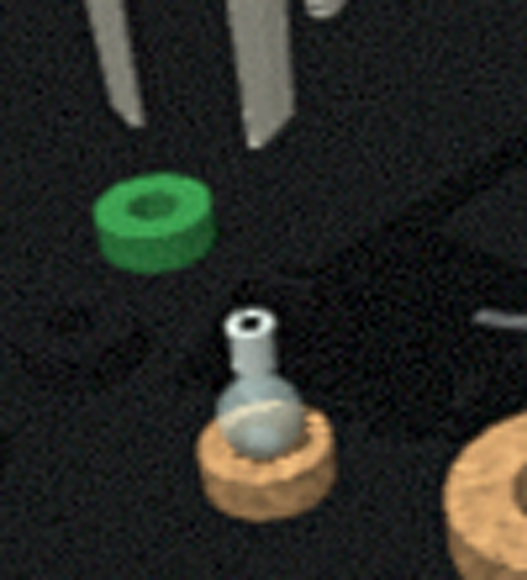

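Emit:
send_rows([
  [[-0.001, 0.016, 0], 0],
  [[-0.004, 0.055, 0], 0],
  [[-0.007, 0.103, 0], 0],
  [[-0.01, 0.152, 0], 0],
  [[-0.013, 0.202, 0], 0],
  [[-0.017, 0.252, 0], 0],
  [[-0.02, 0.302, 0], 0],
  [[-0.023, 0.35, 0.01], 0],
  [[-0.025, 0.38, 0.02], 0],
  [[-0.0255, 0.389, 0.03], 0],
  [[-0.0255, 0.389, 0.035], 0],
])

```text
t: 9.38
tool_pos: [0.5791, 0.119, 0.161]
orientation: [-0.462, -3.104, 0.002]
force: [-0.7, -0.8, -0.2]
opening: 0.0503
```

```bash
python3 -c "
from h import *
snap(6,(165,110,315,240),(330,100,490,285))
go((.5808,.1186,.083))"
```

```text
top f 4.46
scene f 3.14
t 9.47 pos [0.5794 0.1178 0.1618] F [ 0.2 -0.2  0.5] jawdir [0.293 0.956] zdir [-0.002 -0.001 -1.   ] op 0.0499 q6 [ 0.11 -1.16]
(0.5808, 0.1186, 0.083) -> [-0.0013  0.0013  0.0788]
```

View pics/scene6z.png

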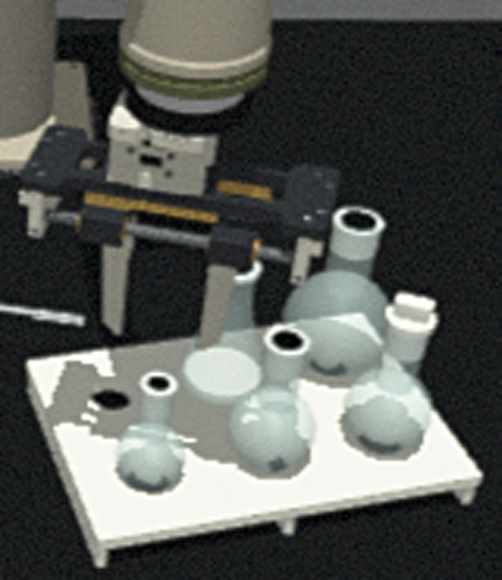

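Emit:
send_rows([
  [[0, 0, 0.012], 0],
  [[-0.001, 0.0005, 0.03], 0],
  [[-0.001, 0.0005, 0.048], 0],
  [[-0.001, 0.0005, 0.064], 0],
  [[-0.001, 0.0005, 0.074], 0],
  [[-0.001, 0.0005, 0.079], 0],
  [[-0.001, 0.0005, 0.079], 0],
])

```text
t: 10.35
tool_pos: [0.5816, 0.1189, 0.084]
orientation: [-0.464, -3.107, 0.0]
force: [0.6, 0.3, 0.4]
opening: 0.0502
```

Emit:
send_rows([
  [[0, 0, 0], 0],
  [[0, 0, 0], 0],
  [[0, 0, 0], 0],
  [[0, 0, 0], 0],
  [[0, 0, 0], 0],
], jaw=0.0)

```text
t: 10.98
tool_pos: [0.5818, 0.1189, 0.0844]
orientation: [0.464, 3.107, 0.0]
force: [0.4, 0.4, 0.9]
opening: 0.0216
```

```bash
python3 -c "
from h import *
go((.5808,.1186,.083),(.662,-.0815,.083))"
```

```text
t 10.97 pos [0.5818 0.1189 0.0844] F [0.4 0.4 0.9] jawdir [0.292 0.956] zdir [ 0.001  0.    -1.   ] op 0.0216 q6 [ 0.12 -1.16]
(0.5808, 0.1186, 0.083) -> [ 0.0008 -0.0005  0.0014]
(0.662, -0.0815, 0.083) -> [-0.1353 -0.1681  0.0014]
```

Emit:
send_rows([
  [[0, 0, -0.01], 0],
  [[0, 0, -0.03], 0],
  [[0, 0, -0.055], 0],
  [[-0.01, -0.012, -0.07], 0],
  [[-0.03, -0.037, -0.07], 0],
  [[-0.058, -0.072, -0.07], 0],
  [[-0.087, -0.108, -0.07], 0],
  [[-0.113, -0.14, -0.07], 0],
  [[-0.13, -0.161, -0.07], 0],
  [[-0.136, -0.168, -0.06], 0],
  [[-0.136, -0.168, -0.04], 0],
  [[-0.136, -0.168, -0.02], 0],
])

```text
t: 12.48
tool_pos: [0.6616, -0.0805, 0.1019]
orientation: [-0.463, -3.106, -0.001]
force: [0.2, 0.4, -0.3]
opening: 0.0215
```

Emit:
send_rows([
  [[0, 0, 0.01], 0],
  [[0, 0, 0.015], 0],
  [[0, 0, 0.015], 0],
  [[0, 0, 0.015], 0],
])

```text
t: 12.98
tool_pos: [0.6631, -0.0816, 0.0901]
orientation: [0.464, 3.106, -0.0]
force: [-0.5, 0.4, 0.5]
opening: 0.0215
```

```bash
python3 -c "
from h import *
snap(7,(300,70,400,170),(240,200,340,310))
go((.6625,-.082,.0834))
print(proj('scene',(.6583,-.081,.053)),proj('scene',(.6583,-.081,.1225)),proj('top',(.6626,-.0817,.1225)))
s=monitor.read_state()['tool_pos'];print('ball h',s[2]-.0354)"
```

```text
top f 5.8
scene f 5.27
t 13.07 pos [ 0.6631 -0.0817  0.0901] F [ 0.2  0.1 -1.4] jawdir [0.292 0.956] zdir [ 0.001 -0.    -1.   ] op 0.0216 q6 [-0.2  -1.47]
(0.6625, -0.082, 0.0834) -> [ 0.0005 -0.0004  0.0067]
[286.63272691 269.12869695] [284.94520794 245.39311533] [349.65498205 105.2200039 ]
ball h 0.054698844436599545
```

View pics/scene7z.png

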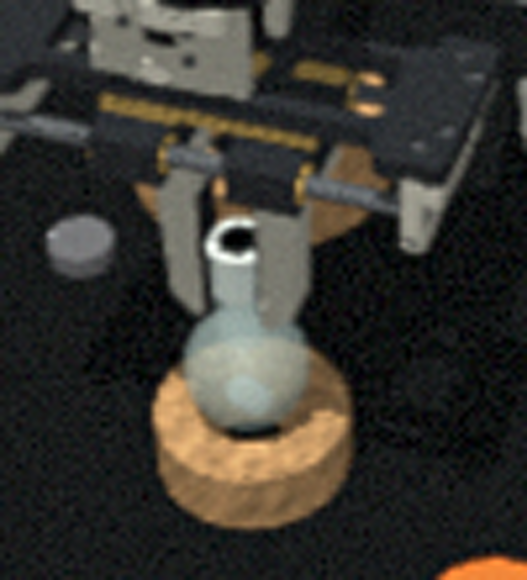

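View pics/top7z.png

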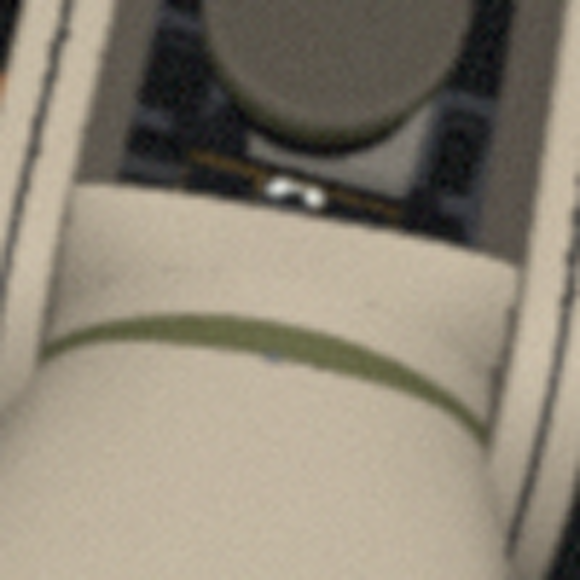

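```bash
python3 -c "
from h import *
cv2.imwrite('pics/q3.png',cv2.resize(cv2.imread('pics/scene7.png')[238:302,264:312],None,fx=12,fy=9,interpolation=2))
im=cv2.imread('pics/scene7.png').astype(int)
c=im[255:305,262:315];m=(c[...,2]>c[...,0]+22).astype(np.uint8);x,y,w,h=cv2.boundingRect(m);print(x+262,y+255,w,h)
"
```

```text
269 266 38 35
```

View pics/q3.png

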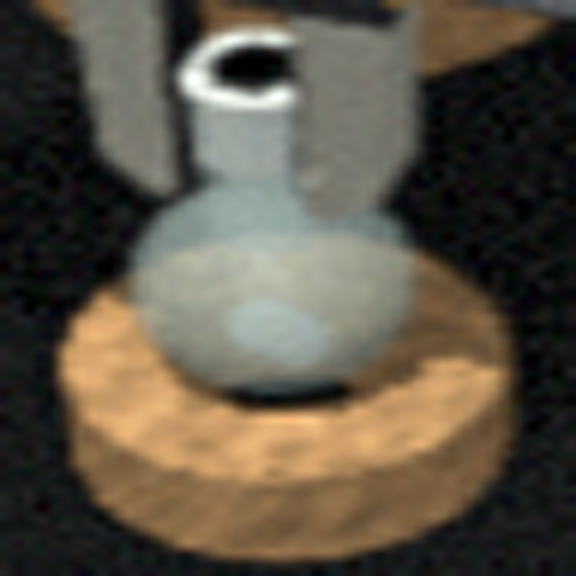

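Emit:
send_rows([
  [[0.001, 0, 0.003], 0],
  [[0.001, 0, 0.005], 0],
  [[0.001, 0, 0.006], 0],
  [[0.001, 0, 0.0068], 0],
  [[0.001, 0, 0.0072], 0],
])

```text
t: 13.7
tool_pos: [0.6621, -0.0814, 0.083]
orientation: [0.464, 3.106, 0.0]
force: [-0.6, 1.0, 7.2]
opening: 0.0218
```

Emit:
send_rows([
  [[0, 0, 0], 0],
  [[0, 0, 0], 0],
  [[0, 0, 0], 0],
  [[0, 0, 0], 0],
], jaw=0.055)

```text
t: 14.2
tool_pos: [0.6614, -0.0813, 0.0817]
orientation: [-0.464, -3.107, -0.0]
force: [-0.3, 0.3, 0.7]
opening: 0.0536
```

Emit:
send_rows([
  [[0, 0, -0.01], 0],
  [[0, 0, -0.03], 0],
  [[0, 0, -0.06], 0],
  [[0, 0, -0.1], 0],
  [[0, 0, -0.12], 0],
])

```text
t: 14.82
tool_pos: [0.6631, -0.0816, 0.2068]
orientation: [0.464, 3.101, -0.0]
force: [0.6, -0.3, -0.3]
opening: 0.0553
```

```bash
python3 -c "
from h import *
snap(8,(165,110,315,240),(240,160,340,310))
go((.5589,.208,.2),(.5589,.208,.101))"
```

```text
top f 4.46
scene f 3.87
t 14.93 pos [ 0.6635 -0.0817  0.2064] F [-0.4 -0.4 -0.1] jawdir [0.292 0.956] zdir [ 0.006 -0.001 -1.   ] op 0.0548 q6 [-0.2  -1.47]
(0.5589, 0.208, 0.2) -> [0.1847 0.2464 0.0053]
(0.5589, 0.208, 0.101) -> [0.1854 0.2464 0.1043]
```

View pics/scene8z.png

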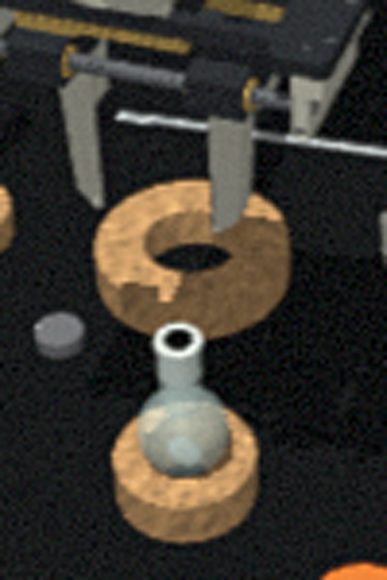

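Emit:
send_rows([
  [[0.012, 0.016, 0], 0],
  [[0.04, 0.054, 0], 0],
  [[0.073, 0.098, 0], 0],
  [[0.108, 0.145, 0], 0],
  [[0.14, 0.189, 0], 0],
  [[0.165, 0.222, 0.005], 0],
  [[0.18, 0.242, 0.01], 0],
  [[0.183, 0.2467, 0.02], 0],
  [[0.183, 0.2467, 0.025], 0],
])

```text
t: 16.05
tool_pos: [0.5573, 0.2079, 0.1746]
orientation: [-0.463, -3.104, 0.002]
force: [0.2, -0.4, 0.3]
opening: 0.0547
```

```bash
python3 -c "
from h import *
snap(9,(165,110,315,240),(340,100,500,285))
go((.5589,.208,.101))"
```

```text
top f 4.46
scene f 3.14
t 16.15 pos [0.558  0.2071 0.1752] F [ 0.3 -0.1 -0. ] jawdir [0.293 0.956] zdir [-0.003 -0.001 -1.   ] op 0.0549 q6 [ 0.27 -1.  ]
(0.5589, 0.208, 0.101) -> [-0.0007  0.0013  0.0742]
```

View pics/scene9z.png

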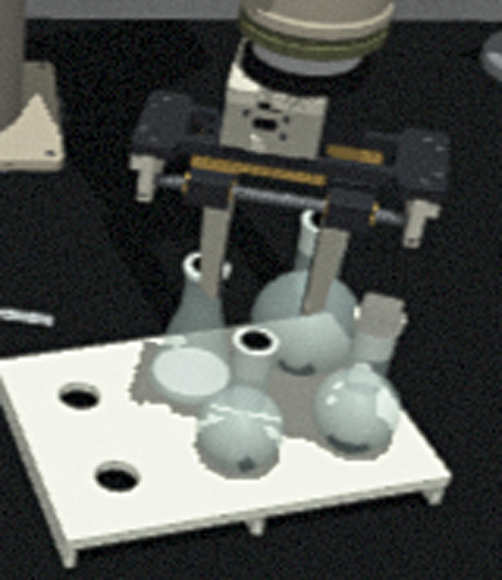

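Emit:
send_rows([
  [[0, 0, 0.012], 0],
  [[-0.0005, 0.0005, 0.03], 0],
  [[-0.0005, 0.0005, 0.048], 0],
  [[-0.0005, 0.0005, 0.062], 0],
  [[-0.0005, 0.0005, 0.071], 0],
  [[-0.0005, 0.0005, 0.0745], 0],
  [[-0.0005, 0.0005, 0.0745], 0],
])

```text
t: 17.02
tool_pos: [0.5594, 0.2085, 0.1026]
orientation: [0.464, 3.107, 0.0]
force: [0.7, 0.3, -0.8]
opening: 0.0553
```

Emit:
send_rows([
  [[0, 0, 0], 0],
  [[0, 0, 0], 0],
  [[0, 0, 0], 0],
  [[0, 0, 0], 0],
  [[0, 0, 0], 0],
], jaw=0.0)

```text
t: 17.65
tool_pos: [0.5595, 0.2085, 0.1027]
orientation: [0.464, 3.107, 0.0]
force: [-0.3, -0.1, 0.6]
opening: 0.0275
```

```bash
python3 -c "
from h import *
go((.5589,.208,.101),(.617,-.273,.101))"
```

```text
t 17.65 pos [0.5595 0.2085 0.1027] F [-0.3 -0.1  0.6] jawdir [0.292 0.956] zdir [ 0.  0. -1.] op 0.0275 q6 [ 0.27 -1.  ]
(0.5589, 0.208, 0.101) -> [ 0.0004 -0.0006  0.0017]
(0.617, -0.273, 0.101) -> [-0.1958 -0.4436  0.0016]
```

Emit:
send_rows([
  [[0, 0, -0.01], 0],
  [[0, 0, -0.03], 0],
  [[0, 0, -0.06], 0],
  [[0, 0, -0.09], 0],
  [[-0.006, -0.014, -0.11], 0],
  [[-0.02, -0.045, -0.12], 0],
  [[-0.037, -0.084, -0.12], 0],
  [[-0.056, -0.127, -0.12], 0],
  [[-0.075, -0.17, -0.12], 0],
  [[-0.094, -0.213, -0.12], 0],
  [[-0.113, -0.256, -0.12], 0],
  [[-0.132, -0.299, -0.12], 0],
])

```text
t: 19.15
tool_pos: [0.5977, -0.1187, 0.2231]
orientation: [0.465, 3.107, -0.0]
force: [1.2, -0.5, -1.1]
opening: 0.0273
```

```bash
python3 -c "
from h import *
go((.617,-.273,.223))"
```

```text
t 19.15 pos [ 0.5977 -0.1187  0.2231] F [ 1.2 -0.5 -1.1] jawdir [0.293 0.956] zdir [ 0. -0. -1.] op 0.0273 q6 [-0.28 -1.55]
(0.617, -0.273, 0.223) -> [-0.0637 -0.1419  0.0002]
```

Emit:
send_rows([
  [[-0.018, -0.04, 0], 0],
  [[-0.036, -0.08, 0], 0],
  [[-0.051, -0.115, 0], 0],
  [[-0.061, -0.137, 0.01], 0],
  [[-0.064, -0.1446, 0.03], 0],
  [[-0.064, -0.1446, 0.055], 0],
  [[-0.064, -0.1446, 0.08], 0],
  [[-0.064, -0.1446, 0.1], 0],
  [[-0.064, -0.1446, 0.112], 0],
  [[-0.064, -0.1446, 0.118], 0],
  [[-0.064, -0.1446, 0.118], 0],
  [[-0.064, -0.1446, 0.118], 0],
])

```text
t: 20.65
tool_pos: [0.6176, -0.2734, 0.1056]
orientation: [0.464, 3.105, -0.001]
force: [0.5, -0.1, -0.4]
opening: 0.0277
```

```bash
cat >> h.py <<'E'
def chk(k,ring,hc,box):
    im=eyes.read_camera("scene")[:,:,::-1];cv2.imwrite(f"pics/scene{k}.png",im)
    x0,y0,x1,y1=box;cv2.imwrite(f"pics/scene{k}z.png",cv2.resize(im[y0:y1,x0:x1],None,fx=9,fy=9,interpolation=2))
    s=monitor.read_state()["tool_pos"];h=s[2]-hc
    p=proj("scene",(*ring,h));print("ball h",h,"expected crop px",(p-[x0,y0]+.5)*9)
    for d in((.003,0),(0,.003)): print(d,(proj("scene",(ring[0]+d[0],ring[1]+d[1],h))-p)*9)
E
python3 -c "
from h import *
chk(10,(.6138,-.2714),.0457,(172,225,240,290))
go((.6174,-.2733,.0977))"
```

```text
ball h 0.05996130871038969 expected crop px [270.86078817 241.07560165]
(0.003, 0) [-2.82235919  8.67795307]
(0, 0.003) [12.22147227  0.0974313 ]
t 20.7 pos [ 0.6176 -0.2735  0.1057] F [-0.9 -0.2 -1. ] jawdir [0.293 0.956] zdir [ 0.002 -0.001 -1.   ] op 0.0274 q6 [-0.49 -1.77]
(0.6174, -0.2733, 0.0977) -> [0.0003 0.0001 0.008 ]
```

View pics/scene10z.png

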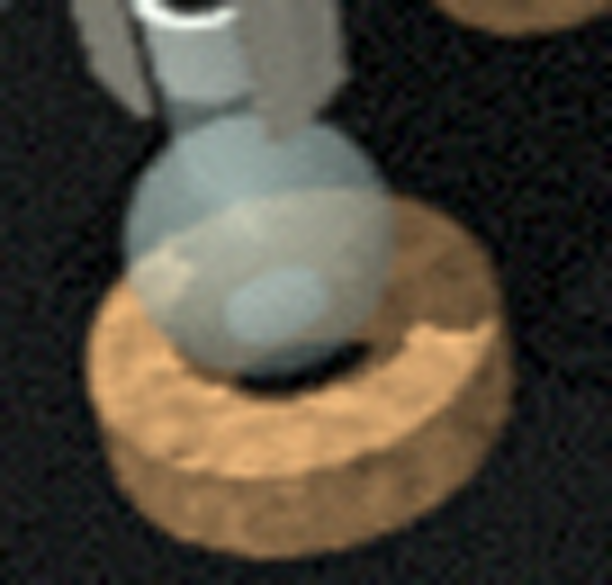

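Emit:
send_rows([
  [[0.001, 0.002, 0.0], 0],
  [[0.001, 0.002, 0.003], 0],
  [[0.001, 0.002, 0.005], 0],
  [[0.001, 0.002, 0.0055], 0],
  [[0.001, 0.002, 0.0055], 0],
])

```text
t: 21.32
tool_pos: [0.6165, -0.2709, 0.0988]
orientation: [-0.464, -3.107, -0.0]
force: [0.0, 0.2, -1.0]
opening: 0.0278
```

```bash
python3 -c "
from h import *
chk(11,(.6138,-.2714),.0457,(172,225,240,290))
go((.6174,-.2733,.0977))"
```

```text
ball h 0.053194651473633205 expected crop px [275.55757406 260.83159316]
(0.003, 0) [-2.79830944  8.68915373]
(0, 0.003) [12.16826983  0.09771316]
t 21.38 pos [ 0.6166 -0.2709  0.0989] F [ 0.2 -0.4 -0.7] jawdir [0.293 0.956] zdir [-0.  0. -1.] op 0.0277 q6 [-0.49 -1.76]
(0.6174, -0.2733, 0.0977) -> [-0.0015 -0.0021  0.0012]
```

View pics/scene11z.png

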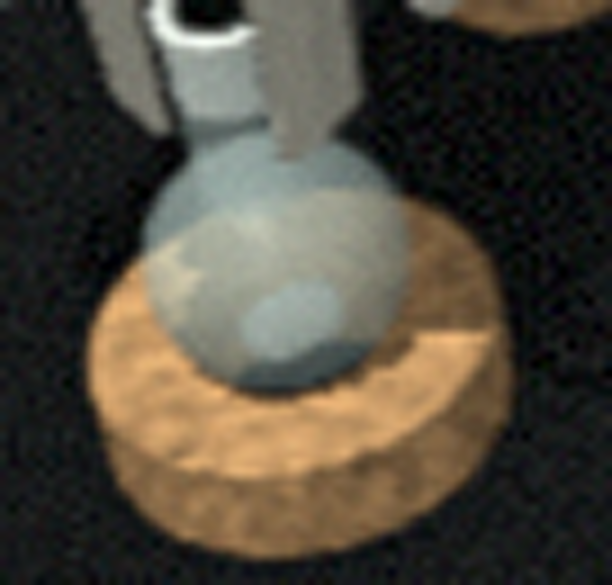

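Emit:
send_rows([
  [[0, 0, 0.001], 0],
  [[0, 0, 0.0015], 0],
  [[0, 0, 0.002], 0],
])

```text
t: 21.75
tool_pos: [0.6169, -0.271, 0.0975]
orientation: [0.464, 3.106, -0.0]
force: [-0.8, 0.9, 3.7]
opening: 0.0276
```

Emit:
send_rows([
  [[0, 0, 0], 0],
  [[0, 0, 0], 0],
  [[0, 0, 0], 0],
  [[0, 0, 0], 0],
], jaw=0.06)

```text
t: 22.25
tool_pos: [0.6166, -0.2709, 0.0968]
orientation: [-0.464, -3.107, -0.0]
force: [-0.6, -0.3, 0.3]
opening: 0.059
```

Emit:
send_rows([
  [[0, 0, -0.01], 0],
  [[0, 0, -0.03], 0],
  [[0, 0, -0.06], 0],
  [[0, 0, -0.1], 0],
  [[0, 0, -0.13], 0],
  [[0, 0, -0.13], 0],
])

```text
t: 23.0
tool_pos: [0.6187, -0.272, 0.2329]
orientation: [0.463, 3.099, -0.005]
force: [-0.4, 0.4, 0.2]
opening: 0.0601
```

```bash
python3 -c "
from h import *
chk(12,(.6138,-.2714),.0457,(150,180,230,240))
snap(12,(165,110,315,240),(150,180,330,310))
go((.4479,.2762,.23),(.4479,.2762,.125))"
```

```text
ball h 0.1843336069775038 expected crop px [374.55177015 249.38556743]
(0.003, 0) [-3.32709152  8.36165988]
(0, 0.003) [13.28944094  0.09045837]
top f 4.46
scene f 4.33
t 23.15 pos [ 0.6163 -0.2707  0.2264] F [-0.4 -0.4 -0.3] jawdir [0.292 0.956] zdir [-0.001  0.    -1.   ] op 0.0598 q6 [-0.49 -1.76]
(0.4479, 0.2762, 0.23) -> [ 0.321   0.4737 -0.0033]
(0.4479, 0.2762, 0.125) -> [0.3209 0.4737 0.1017]
```

View pics/scene12z.png

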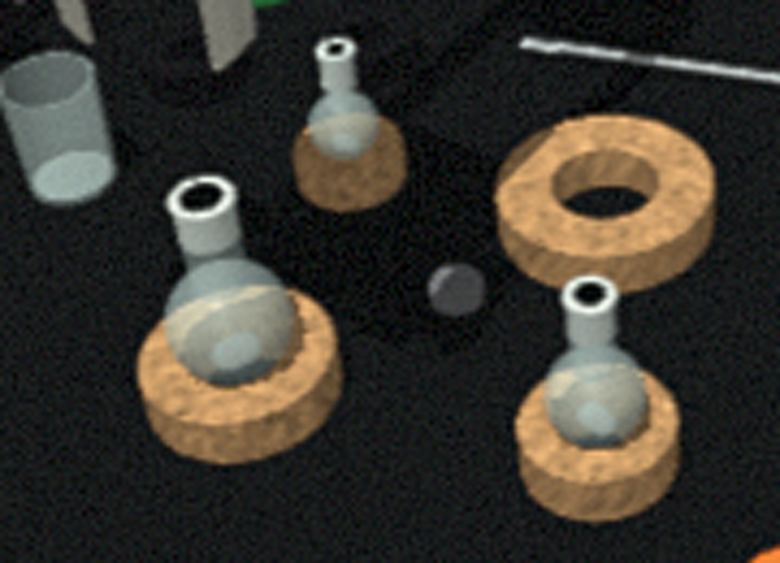

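View pics/top12z.png

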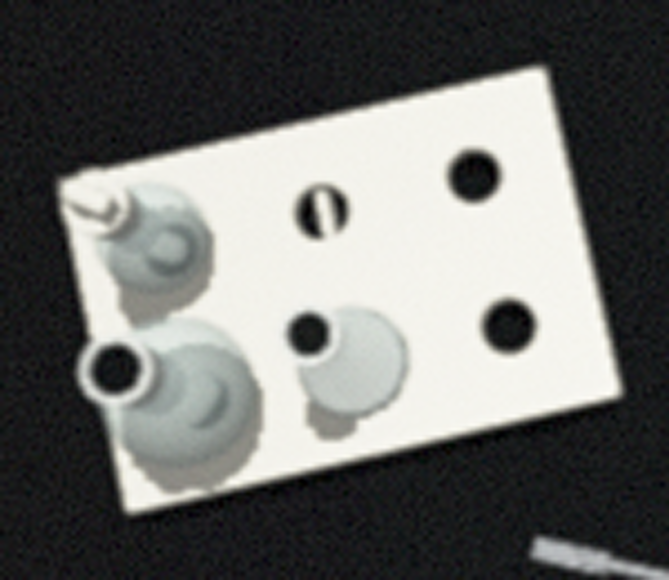

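Emit:
send_rows([
  [[0.013, 0.019, 0], 0],
  [[0.038, 0.056, 0], 0],
  [[0.066, 0.097, 0], 0],
  [[0.096, 0.142, 0], 0],
  [[0.127, 0.187, 0], 0],
  [[0.158, 0.233, 0], 0],
  [[0.189, 0.279, 0], 0],
  [[0.22, 0.325, 0], 0],
  [[0.251, 0.37, 0], 0],
  [[0.281, 0.415, 0], 0],
  [[0.306, 0.451, 0], 0],
  [[0.321, 0.473, 0], 0],
])

```text
t: 24.65
tool_pos: [0.4461, 0.2769, 0.2252]
orientation: [-0.461, -3.105, 0.002]
force: [0.2, -0.5, -0.1]
opening: 0.0598
```

Emit:
send_rows([
  [[0, 0, 0.01], 0],
  [[0, 0, 0.03], 0],
  [[0, 0, 0.04], 0],
  [[0, 0, 0.04], 0],
  [[0, 0, 0.04], 0],
])

```text
t: 25.28
tool_pos: [0.4484, 0.2749, 0.1872]
orientation: [0.466, 3.107, 0.0]
force: [0.4, -0.6, -0.2]
opening: 0.0597
```

```bash
python3 -c "
from h import *
snap(13,(165,110,315,240),(360,80,520,265))
go((.4479,.2762,.125))"
```

```text
top f 4.46
scene f 3.14
t 25.38 pos [0.4486 0.2753 0.1877] F [-0.   0.4 -0.1] jawdir [0.293 0.956] zdir [ 0.001  0.001 -1.   ] op 0.06 q6 [ 0.45 -0.82]
(0.4479, 0.2762, 0.125) -> [0.001  0.0006 0.0627]
```

View pics/scene13z.png

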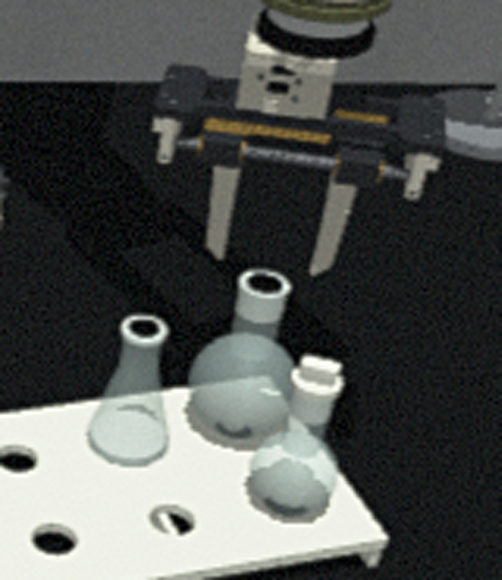

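Emit:
send_rows([
  [[0.0005, 0.0005, 0.01], 0],
  [[0.0005, 0.0005, 0.025], 0],
  [[0.0005, 0.0005, 0.042], 0],
  [[0.0005, 0.0005, 0.055], 0],
  [[0.0005, 0.0005, 0.061], 0],
  [[0.0005, 0.0005, 0.0625], 0],
  [[0.0005, 0.0005, 0.0625], 0],
])

```text
t: 26.25
tool_pos: [0.4479, 0.2761, 0.1248]
orientation: [0.464, 3.107, 0.001]
force: [0.7, -0.9, 0.4]
opening: 0.06
```

Emit:
send_rows([
  [[0, 0, 0], 0],
  [[0, 0, 0], 0],
  [[0, 0, 0], 0],
  [[0, 0, 0], 0],
  [[0, 0, 0], 0],
], jaw=0.0)

```text
t: 26.88
tool_pos: [0.4478, 0.276, 0.1247]
orientation: [0.464, 3.107, 0.0]
force: [-0.3, -0.2, 1.8]
opening: 0.0326
```

```bash
python3 -c "
from h import *
go((.4479,.2762,.125),(.4806,-.0905,.125))"
```

```text
t 26.88 pos [0.4478 0.276  0.1247] F [-0.3 -0.2  1.8] jawdir [0.292 0.956] zdir [ 0.  0. -1.] op 0.0326 q6 [ 0.45 -0.82]
(0.4479, 0.2762, 0.125) -> [-0.      0.0002 -0.0003]
(0.4806, -0.0905, 0.125) -> [-0.1386 -0.3409 -0.0004]
```

Emit:
send_rows([
  [[0, 0, -0.01], 0],
  [[0, 0, -0.03], 0],
  [[0, 0, -0.06], 0],
  [[0, 0, -0.09], 0],
  [[0, 0, -0.12], 0],
  [[0, 0, -0.145], 0],
  [[-0.003, -0.008, -0.15], 0],
  [[-0.012, -0.03, -0.15], 0],
  [[-0.027, -0.066, -0.15], 0],
  [[-0.044, -0.108, -0.15], 0],
  [[-0.061, -0.15, -0.15], 0],
  [[-0.078, -0.192, -0.15], 0],
])

```text
t: 28.38
tool_pos: [0.4653, 0.0676, 0.2731]
orientation: [-0.464, -3.105, 0.001]
force: [1.1, 0.4, -1.3]
opening: 0.0327
```

Emit:
send_rows([
  [[-0.017, -0.042, 0], 0],
  [[-0.034, -0.084, 0], 0],
  [[-0.049, -0.12, 0], 0],
  [[-0.058, -0.141, 0.01], 0],
  [[-0.0606, -0.149, 0.03], 0],
  [[-0.0606, -0.149, 0.06], 0],
  [[-0.0606, -0.149, 0.09], 0],
  [[-0.0606, -0.149, 0.115], 0],
  [[-0.0606, -0.149, 0.135], 0],
  [[-0.0606, -0.149, 0.147], 0],
  [[-0.0606, -0.149, 0.152], 0],
  [[-0.0606, -0.149, 0.152], 0],
])

```text
t: 29.88
tool_pos: [0.4804, -0.0905, 0.1224]
orientation: [-0.464, -3.107, -0.0]
force: [0.1, -1.0, -2.1]
opening: 0.0327
```

```bash
python3 -c "
from h import *
chk(14,(.4778,-.0898),.0557,(252,180,327,255))
go((.4800,-.0902,.1147))"
```

```text
ball h 0.06723764250356579 expected crop px [330.41164409 277.3712373 ]
(0.003, 0) [-0.7888614  7.0096427]
(0, 0.003) [11.07351631  0.07609146]
t 29.93 pos [ 0.4808 -0.0907  0.1229] F [ 0.5 -0.6 -2.7] jawdir [0.292 0.956] zdir [ 0.001 -0.    -1.   ] op 0.033 q6 [-0.29 -1.57]
(0.48, -0.0902, 0.1147) -> [0.0009 0.0002 0.0082]
```

View pics/scene14z.png

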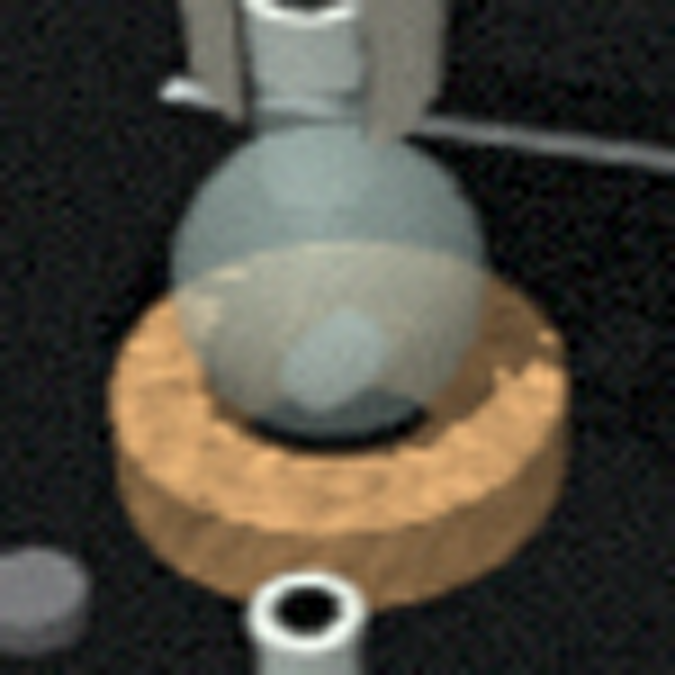

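Emit:
send_rows([
  [[0.0015, 0.0003, 0.002], 0],
  [[0.0015, 0.0003, 0.005], 0],
  [[0.0015, 0.0003, 0.0065], 0],
  [[0.0015, 0.0003, 0.0075], 0],
  [[0.0015, 0.0003, 0.008], 0],
  [[0.0015, 0.0003, 0.008], 0],
])

```text
t: 30.68
tool_pos: [0.4792, -0.09, 0.1146]
orientation: [0.465, 3.107, -0.0]
force: [-0.8, 0.2, -1.6]
opening: 0.0327
```

```bash
python3 -c "
from h import *
chk(15,(.4778,-.0898),.0557,(252,180,327,255))
go()"
```

```text
ball h 0.05889151447701543 expected crop px [331.85223491 301.18266837]
(0.003, 0) [-0.78177356  7.029009  ]
(0, 0.003) [11.01967096  0.07649146]
t 30.73 pos [ 0.4792 -0.09    0.1146] F [-0.4  0.  -1. ] jawdir [0.293 0.956] zdir [ 0. -0. -1.] op 0.0324 q6 [-0.29 -1.56]
```

View pics/scene15z.png

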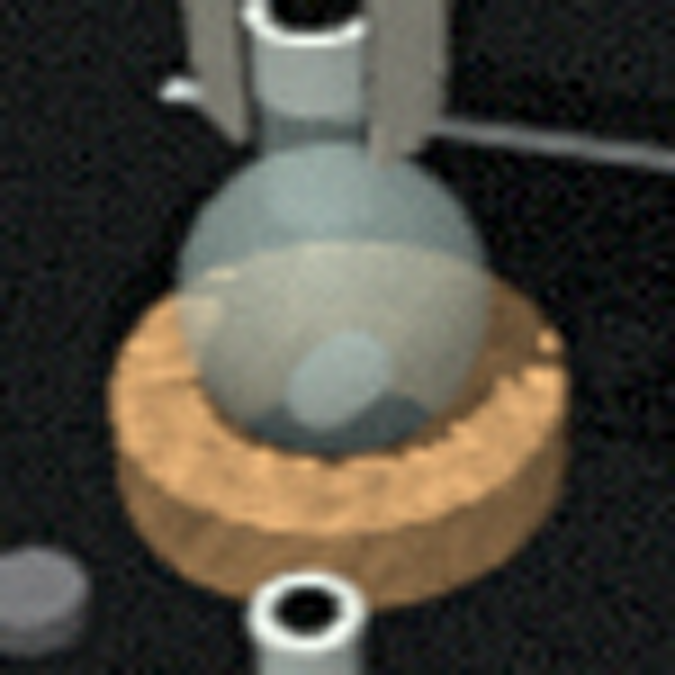

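Emit:
send_rows([
  [[0, 0, 0.0005], 0],
  [[0, 0, 0.001], 0],
  [[0, 0, 0.0015], 0],
])

```text
t: 31.1
tool_pos: [0.4797, -0.0901, 0.1139]
orientation: [0.464, 3.106, -0.0]
force: [-3.1, 0.2, 8.1]
opening: 0.0326
```

Emit:
send_rows([
  [[0, 0, 0], 0],
  [[0, 0, 0], 0],
  [[0, 0, 0], 0],
  [[0, 0, 0], 0],
], jaw=0.065)

```text
t: 31.6
tool_pos: [0.4791, -0.0899, 0.1128]
orientation: [-0.464, -3.107, -0.0]
force: [-0.2, 0.5, -0.3]
opening: 0.0642
```

Emit:
send_rows([
  [[0, 0, -0.01], 0],
  [[0, 0, -0.03], 0],
  [[0, 0, -0.06], 0],
  [[0, 0, -0.1], 0],
  [[0, 0, -0.14], 0],
  [[0.03, 0.02, -0.16], 0],
  [[0.07, 0.05, -0.16], 0],
  [[0.09, 0.08, -0.16], 0],
  [[0.09, 0.12, -0.16], 0],
  [[0.09, 0.16, -0.16], 0],
  [[0.09, 0.2, -0.16], 0],
  [[0.09, 0.2, -0.16], 0],
])

```text
t: 33.1
tool_pos: [0.4517, 0.1297, 0.2734]
orientation: [0.459, 3.108, 0.001]
force: [-0.5, -0.5, 0.2]
opening: 0.0648
```

```bash
python3 -c "
from h import *
snap(16,(165,90,475,300),(150,160,500,310))
go()"
```

```text
top f 2.52
scene f 2.23
t 33.2 pos [0.4514 0.1276 0.2733] F [-0.3  0.2  0.4] jawdir [0.291 0.957] zdir [ 0. -0. -1.] op 0.0651 q6 [ 0.17 -1.11]
```

View pics/scene16z.png

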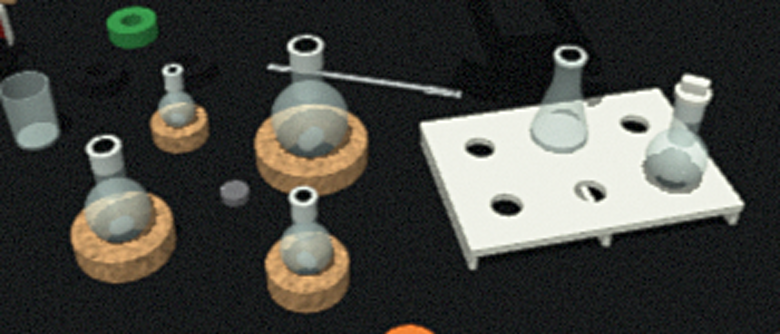

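View pics/top16z.png

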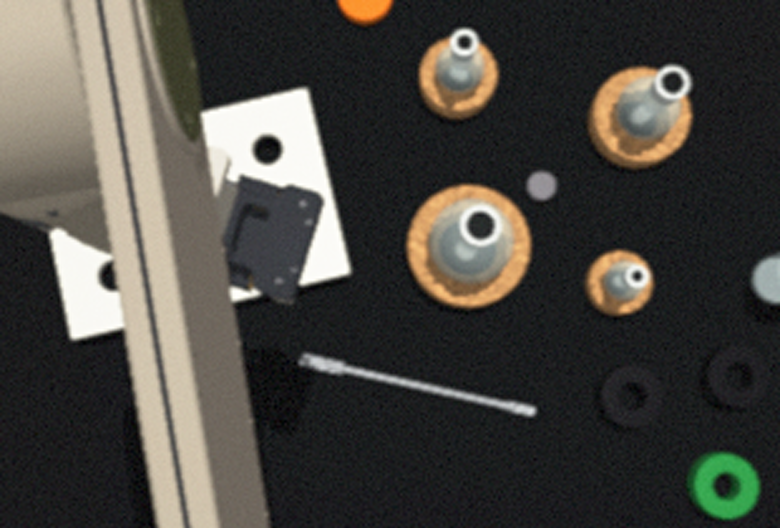

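Run:
```python
from h import *
exp={"25":(.4423,-.246,.0945),"50":(.662,-.0814,.1175),"100":(.6167,-.271,.135),"250":(.4793,-.09,.1565)}
for n in("top","scene"):
    g=cv2.imread(f"pics/{n}16.png").max(2)
    for k,e in exp.items():
        u,v=proj(n,e).round().astype(int);m=np.zeros(g.shape,bool);m[v-5:v+6,u-6:u+7]=g[v-5:v+6,u-6:u+7]<75
        b=[q for q in blobs(m,2,150)]
        for q in b:
          if np.linalg.norm(q[0]-(u,v))<4: print(n,k,q[1],((plane(n,q[0],e[2])-e)[:2]*1000).round(1),"mm; lean",np.round(np.linalg.norm((plane(n,q[0],e[2])-e))/ (e[2]-{"25":.04,"50":.048,"100":.052,"250":.059}[k]),3))
```

```text
top 25 4 [-2.6  2.1] mm; lean 0.062
top 50 12 [-0.3  0.3] mm; lean 0.006
top 100 39 [-0.6 -0.3] mm; lean 0.008
top 250 65 [-0.6 -1.1] mm; lean 0.013
scene 25 62 [-4.8 -9. ] mm; lean 0.187
scene 25 5 [-6.8  3.1] mm; lean 0.137
scene 50 21 [-3.   1.6] mm; lean 0.048
scene 100 38 [-4.6  0. ] mm; lean 0.056
scene 250 46 [-3.7  0.5] mm; lean 0.039
```

```bash
python3 -c "
from plant import ticket
print(ticket.close_job())"
```

```text
the job is handed in; nothing more can be done
None
```

All four open flasks were set down on the cork rings of their size, in order from 25 to 250. I handed the job in at about 33 s, with the arm raised and clear of everything.

**Last checks:**
- **Placement:** in the last pictures all four stand on rings lying flat. The stoppered and conical flasks are still in the rack, and the look-alikes are where they were.
- **Lean:** in the top camera, the mouths of flasks 50, 100 and 250 were within about 1.3 mm of upright (no more than about 0.013 rad). Flask 25 was about 3 mm off, a slight lean of about 0.06 rad; I left it rather than disturb it.
- **Disagreement:** the scene camera put the mouths of flasks 50, 100 and 250 3–5 mm off, mostly in x. It showed the same 2–3 mm x offset from the top camera before I moved anything, so I took this as camera bias. For flask 25, the scene camera gave two possible mouth readings of 7 and 10 mm, equal to leans of 0.14 and 0.19 rad. Only a few dark pixels were usable there, so I relied on the top camera and did not resolve the difference.
- **Force:** the highest force I saw while setting down was about 9 N, and nothing was dropped or toppled.

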